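# Put up the lantern ledge from the board under the glass pile

### The job

Put up the display ledge: hook both steel bracket arms into the top two slots of the two uprights, one arm on each (either way round), pressed in and down until they engage; then draw the rimmed wooden board sideways out from under the pile of glass, past the stop blocks, without lifting, shifting away or toppling the pile, and lay it across both arms, centred between the uprights. Finally stand every lantern upright in the board, inside its rim, and leave the hammer, the nail tin and the tool cup where they are.

Things in the scene. Friction and masses are not known exactly. Their poses are not given: they have to be found in the camera images.
- rack: fixed white stand with two slotted uprights 180 mm apart between centres, each 38 mm wide, 215 mm tall; origin on the table midway between them at their front faces; own x points into the uprights, away from the robot (the way tabs are pressed in), y to the left upright, z up. A foot 70 mm deep, 18 mm high lies behind the faces
- rack_slots (a point): the middle of the lower edge of the left upright's topmost slot, 172 mm above the table. Each upright's 5 mm thick front plate, open behind, has four slots in a column, 14 mm wide and 25 mm tall, lower edges 52, 92, 132 and 172 mm above the table
- seat_left (a point): where an arm's origin lies when it is hooked home in the top two slots of the left (+y) upright: 60 mm in front of the upright's face, 120 mm above the table; axes as the rack. The tabs pass into the slots when the arm is 10.5 to 16.5 mm higher than this. A hooked arm may sag by about 2 degrees
- seat_right (a point): the same for the right (-y) upright
- ledge_mid (a point): midway between the hooked arms at the level of their tops, 182 mm above the table, 60 mm in front of the uprights' faces: where the centre of the board's underside belongs
- bracket_a: loose steel bracket arm, a straight box section 120 mm long (own x), 24 mm wide (y), 62 mm tall (z), 0.35 kg, standing on its underside on the table; origin at the centre of the underside. Two hook tabs stick out of its +x end; at its -x end an upstand, 6 mm thick, rises 8 mm above the top. Both arms are alike
- bracket_b: loose steel bracket arm, a straight box section 120 mm long (own x), 24 mm wide (y), 62 mm tall (z), 0.35 kg, standing on its underside on the table; origin at the centre of the underside. Two hook tabs stick out of its +x end; at its -x end an upstand, 6 mm thick, rises 8 mm above the top. Both arms are alike
- tabs_a (a point): middle of the end face from which the hook tabs of this arm stick out 12 mm: 60 mm along own x, 31 mm above the underside. Each of the two tabs is 8 mm wide: a neck 7 mm long and 8 mm tall (undersides 12 and 52 mm above the arm's underside), then a lip 5 mm thick that goes down 10 mm below the neck (2 to 20 and 42 to 60 mm above the underside)
- tabs_b (a point): middle of the end face from which the hook tabs of this arm stick out 12 mm: 60 mm along own x, 31 mm above the underside. Each of the two tabs is 8 mm wide: a neck 7 mm long and 8 mm tall (undersides 12 and 52 mm above the arm's underside), then a lip 5 mm thick that goes down 10 mm below the neck (2 to 20 and 42 to 60 mm above the underside)
- stops: two fixed wooden stop blocks, 22 x 20 mm and 50 mm tall, their centres 49 mm to either side (own x) of the board and at +12 mm in own y; origin on the table at the middle of the board as it lies at the start. The pile lies just on their +y side, so the board has to be drawn out towards own -y, at least 150 mm
- board: wooden ledge board, a shallow tray 280 mm long (own y), 66 mm wide (x), 18 mm high, 0.18 kg: an 8 mm thick bottom with a rim 5 mm thick and 10 mm high all round (inside 270 x 56 mm); flat on the table between the stop blocks, free at its -y half (140 mm), under the glass pile at its +y half; origin at the centre of its underside
- pane_1: glass pane 110 x 100 x 8 mm (own x, y, z), 0.2 kg, its origin at the centre of its underside; the lowest of three, flat on the rim of the board, 76 mm along own +y from the board's middle, wider than the board; when the board has gone the pile drops 18 mm to the table
- pane_2: glass pane 110 x 100 x 8 mm (own x, y, z), 0.2 kg, its origin at the centre of its underside; the middle one of the pile
- pane_3: glass pane 110 x 100 x 8 mm (own x, y, z), 0.2 kg, its origin at the centre of its underside; the top one of the pile
- lantern_1: round tea-light lantern of amber glass with dark metal base and cap, 46 mm in diameter, 58 mm tall, 0.2 kg, upright on the table; origin at the centre of its underside. Two or three lanterns are there
- lantern_2: round tea-light lantern of amber glass with dark metal base and cap, 46 mm in diameter, 58 mm tall, 0.2 kg, upright on the table; origin at the centre of its underside. Two or three lanterns are there
- lantern_3: round tea-light lantern of amber glass with dark metal base and cap, 46 mm in diameter, 58 mm tall, 0.2 kg, upright on the table; origin at the centre of its underside. Two or three lanterns are there
- hammer: hammer about 240 mm long, lying on the table at the left, beside the pile; bystander
- nail_tin: closed tin, 70 mm in diameter, 80 mm tall; bystander at the right
- tool_cup: black cup, 84 mm in diameter, 100 mm tall; bystander at the near right

How it is judged:
On the way, in this order (a step that is already met when the one before it is completed fails the run):
1. both arms are hooked home in the top two slots, one on each upright ((((x of bracket_a in the frame of seat_left between -0.01 and 0.006 m and y of bracket_a in the frame of seat_left between -0.01 and 0.01 m and z of bracket_a in the frame of seat_left between -0.008 and 0.006 m and angle between the x axis of bracket_a and the x axis of rack, either way round below 0.15 rad) and (x of bracket_b in the frame of seat_right between -0.01 and 0.006 m and y of bracket_b in the frame of seat_right between -0.01 and 0.01 m and z of bracket_b in the frame of seat_right between -0.008 and 0.006 m and angle between the x axis of bracket_b and the x axis of rack, either way round below 0.15 rad)) or ((x of bracket_a in the frame of seat_right between -0.01 and 0.006 m and y of bracket_a in the frame of seat_right between -0.01 and 0.01 m and z of bracket_a in the frame of seat_right between -0.008 and 0.006 m and angle between the x axis of bracket_a and the x axis of rack, either way round below 0.15 rad) and (x of bracket_b in the frame of seat_left between -0.01 and 0.006 m and y of bracket_b in the frame of seat_left between -0.01 and 0.01 m and z of bracket_b in the frame of seat_left between -0.008 and 0.006 m and angle between the x axis of bracket_b and the x axis of rack, either way round below 0.15 rad)))), for 0.2 s.
2. the board has been drawn out and lies across both arms, and the glass pile stands on the table ((((x of bracket_a in the frame of seat_left between -0.01 and 0.006 m and y of bracket_a in the frame of seat_left between -0.01 and 0.01 m and z of bracket_a in the frame of seat_left between -0.008 and 0.006 m and angle between the x axis of bracket_a and the x axis of rack, either way round below 0.15 rad) and (x of bracket_b in the frame of seat_right between -0.01 and 0.006 m and y of bracket_b in the frame of seat_right between -0.01 and 0.01 m and z of bracket_b in the frame of seat_right between -0.008 and 0.006 m and angle between the x axis of bracket_b and the x axis of rack, either way round below 0.15 rad)) or ((x of bracket_a in the frame of seat_right between -0.01 and 0.006 m and y of bracket_a in the frame of seat_right between -0.01 and 0.01 m and z of bracket_a in the frame of seat_right between -0.008 and 0.006 m and angle between the x axis of bracket_a and the x axis of rack, either way round below 0.15 rad) and (x of bracket_b in the frame of seat_left between -0.01 and 0.006 m and y of bracket_b in the frame of seat_left between -0.01 and 0.01 m and z of bracket_b in the frame of seat_left between -0.008 and 0.006 m and angle between the x axis of bracket_b and the x axis of rack, either way round below 0.15 rad))) and x of board in the frame of ledge_mid between -0.03 and 0.03 m and y of board in the frame of ledge_mid between -0.035 and 0.035 m and z of board in the frame of ledge_mid between -0.01 and 0.006 m and angle between board's own z axis and vertical below 0.12 rad and angle between the y axis of board and the y axis of rack, either way round below 0.15 rad and linear speed of board below 0.02 m/s and height (world z) of pane_1 below 0.005 m and height (world z) of pane_2 between 0.004 and 0.013 m and height (world z) of pane_3 between 0.012 and 0.021 m and angle between each of pane_1, pane_2, pane_3's own z axis and vertical below 0.06 rad and distance of each of pane_1, pane_2, pane_3 from where it was at the start of the episode below 0.05 m and horizontal distance between pane_1 and pane_2 below 0.03 m and horizontal distance between pane_2 and pane_3 below 0.03 m), for 0.3 s.
At the end, for the whole second after the job is handed in: Arms hooked home (8 mm along, 10 mm across, 7 mm in height); board across them, centred to 30 mm in x and 35 mm in y, level to 0.12 rad; panes piled flat on the table, each within 50 mm of its start and 30 mm of the next; lanterns upright, inside the board's rim; all at rest (all of step 2 and x of lantern_1 in the frame of board between -0.025 and 0.025 m and y of lantern_1 in the frame of board between -0.12 and 0.12 m and z of lantern_1 in the frame of board between 0.003 and 0.013 m and angle between each of lantern_1, lantern_2, lantern_3's own z axis and vertical below 0.15 rad and linear speed of each of lantern_1, lantern_2, lantern_3 below 0.02 m/s and x of lantern_2 in the frame of board between -0.025 and 0.025 m and y of lantern_2 in the frame of board between -0.12 and 0.12 m and z of lantern_2 in the frame of board between 0.003 and 0.013 m and x of lantern_3 in the frame of board between -0.025 and 0.025 m and y of lantern_3 in the frame of board between -0.12 and 0.12 m and z of lantern_3 in the frame of board between 0.003 and 0.013 m); the robot touches nothing.
It fails at once if the glass pile is lifted or tipped over (height (world z) of pane_3 above 0.06 m or angle between any of pane_1, pane_2, pane_3's own z axis and vertical above 0.6 rad).
It fails at once if a bystander is shoved more than 40 mm (distance of any of hammer, nail_tin, tool_cup from where it was at the start of the episode above 0.04 m).
Of lantern_1, lantern_2, lantern_3 only 2 to 3 are there at a start; the rules pass over those that are not, and their reading is None.
At some moment in a run one of lantern_1, lantern_2, lantern_3 may be knocked a few centimetres aside while the robot is not near it.
It also fails if it takes over 210 s, if anything falls off the work surface, if the arm or the gripper's body presses on something with over 40 N, if the wrist force passes 120 N, or if a joint passes its speed limit or range.

### The arm

A 6-joint arm with a two-finger parallel gripper is mounted at the origin on the work surface. World frame = base frame: x ahead of the robot, y to its left, z up, the work surface at z = 0. Lengths are in m, angles in rad, forces in N, time in s.
With the tool pointing down it reaches from about 0.35 to 0.775 m from the base axis. Payload 5.5 kg.
Tool frame: the origin (TCP) lies at the very end of the fingers, on their centre line; the grasp point (between the pads) lies 19 mm behind it; z points along the fingers, y is the line along which they close (so a half turn about z gives the same grasp; the last joint's range is limited). The gripper opens to 85 mm and grips with 20 to 120 N. Pads are 22 mm wide; open, the fingers measure 114 mm over their backs; the gripper's body (76 mm by 85 mm) begins 54 mm behind the grasp point. The pads swing forward as they close: fully open they stand 13 mm farther back than shut.
Start: joints at [-1.337, 0.313, 0.046, 1.304, 0, 1.431], TCP at [0.21, -0.535, 0.231] pointing down, gripper open.
Joint ranges: [-2.76, 2.76], [-0.86, 1.69], [-1.03, 1.26], [-2.2, 2.34], [-1.47, 1.5], [-3.14, 3.14]. Speed limits (rad/s): [2.57, 2.57, 3.14, 3.14, 3.14, 3.14].

### API

Orientations are given as [roll, pitch, yaw] about the fixed x, y, z axes, in that order (R = Rz(yaw) Ry(pitch) Rx(roll)).
In Python, from plant import env gives the robot as it stands. Calls block until the motion is done:
- env.move_ptp(position, orientation): joint-space move of the TCP to a pose.
- env.move_straight(position, ori=None, v=0.15, f_stop=None): straight line of the TCP; ori=None keeps the orientation; v is the mean speed in m/s. With f_stop (N) it stops when the force on the tool has changed by that much, and returns True; else False.
- env.move_joints(angles): joint-space move.
- env.gripper_open() and env.gripper_close(strength=None): open the fingers fully, or close them until they stop; strength is the grip in N (None keeps the last).
- env.wait(seconds).
- env.inverse_kinematics(position, orientation): joint angles nearest the present ones, or None.
- env.capture(name): name is "scene" or "side" or "wrist"; returns a dict with "frame" (480x640x3 uint8, blue, green, red), "range_z" (480x640 float32, m along the optical axis (not along the pixel's ray), 0 where there is no reading), "mtx" (3x3 intrinsics, pixels), "world_to_cam" (4x4, takes a point from world to camera coordinates). Camera axes: x right, y up, looking along -z (the intrinsics and any distortion apply to the point x, -y, -z); pixel columns grow to the right and rows downward; lengths in m; the calibration is good to about 2 mm. A picture is of the moment at which its call begins.
A pose or a line that the arm cannot do raises env.IKError and nothing moves.
- env.job_done(): hands the job in; it is judged then, once.
Readings, each from a call of its own:
- env.read_t(): time.
- env.read_qpos(): joint angles.
- env.read_dq(): joint speeds.
- env.read_effort(): joint torques, N m.
- env.read_ee_pos(): TCP position.
- env.read_tool_rot(): TCP orientation.
- env.read_contact_force(): force on the tool from outside, world axes, zero at the start.
- env.read_ft_torque(): the same for the moment, N m.
- env.read_grip_width(): finger opening in m.
- env.read_grasp_force(): force on a finger pad.
Only numpy, scipy, OpenCV 4.12 (cv2) and the standard library are available. Lean on these libraries where they do the work, as an engineer would, in place of code of your own. Each camera call takes 0.05 s, during which the arm holds its last target. There are 200 camera calls.

## Working session

There is one attempt and no reset: what is moved stays moved. The work goes in short steps, each a Python script; the robot and the scene stay as the last script left them, time stands still between calls to the robot, and variables do not carry over. Pictures are saved under pics/ and viewed, at most 14 in all, crops included, and the job is handed in when it is done.

```bash
ls; mkdir -p pics; cat > h.py <<'E'
import numpy as np, cv2
from plant import env
def cloud(c):
    """world xyz per pixel (480x640x3), nan where no depth"""
    z=c["range_z"].astype(float); K=c["mtx"]; v,u=np.mgrid[0:480,0:640]
    x=(u-K[0,2])/K[0,0]*z; y=(v-K[1,2])/K[1,1]*z
    p=np.stack([x,-y,-z,np.ones_like(z)],-1)@np.linalg.inv(c["world_to_cam"]).T
    p[z<=0]=np.nan
    return p[...,:3]
E
python3 - <<'E'
from h import *
for n in("scene","side","wrist"):
    c=env.capture(n); cv2.imwrite(f"pics/{n}0.png",c["frame"]); np.savez(f"{n}0.npz",**c)
    print(n,c.keys(),c["mtx"].tolist(),np.linalg.inv(c["world_to_cam"]).round(3).tolist())
print(env.read_t(),env.read_tool_rot())
E
```

```text
pics
scene dict_keys(['frame', 'range_z', 'mtx', 'world_to_cam']) [[565.3215185644328, 0.0, 323.9537170594736], [0.0, 565.3215185644328, 241.6104791405836], [0.0, 0.0, 1.0]] [[0.423, -0.518, 0.743, 1.586], [0.906, 0.255, -0.338, -0.459], [-0.014, 0.816, 0.577, 0.969], [0.0, 0.0, 0.0, 1.0]]
side dict_keys(['frame', 'range_z', 'mtx', 'world_to_cam']) [[537.7069853938254, 0.0, 319.3969329303832], [0.0, 537.7069853938254, 232.5843191186054], [0.0, 0.0, 1.0]] [[-0.84, 0.38, -0.388, -0.078], [-0.543, -0.591, 0.596, 0.946], [-0.003, 0.711, 0.703, 1.211], [0.0, 0.0, 0.0, 1.0]]
wrist dict_keys(['frame', 'range_z', 'mtx', 'world_to_cam']) [[408.3804972127746, 0.0, 324.00502125500316], [0.0, 408.3804972127746, 234.30520814397852], [0.0, 0.0, 1.0]] [[0.365, 0.883, 0.294, 0.285], [-0.931, 0.347, 0.114, -0.505], [-0.001, -0.316, 0.949, 0.373], [0.0, 0.0, 0.0, 1.0]]
0.15 [-3.14022635e+00 -2.04375417e-04  3.73844274e-01]
```

View pics/scene0.png

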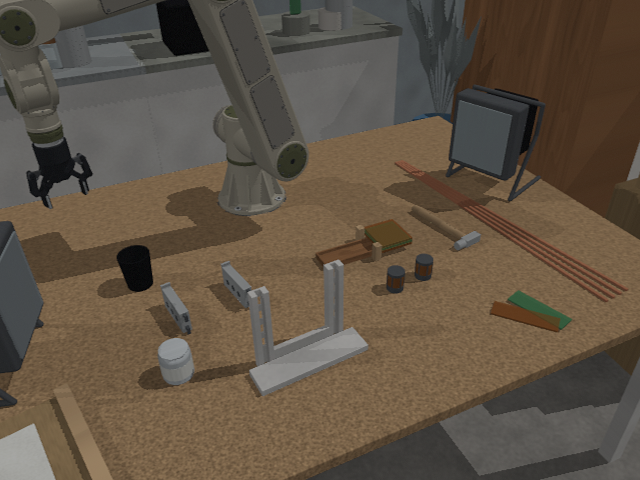

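View pics/side0.png

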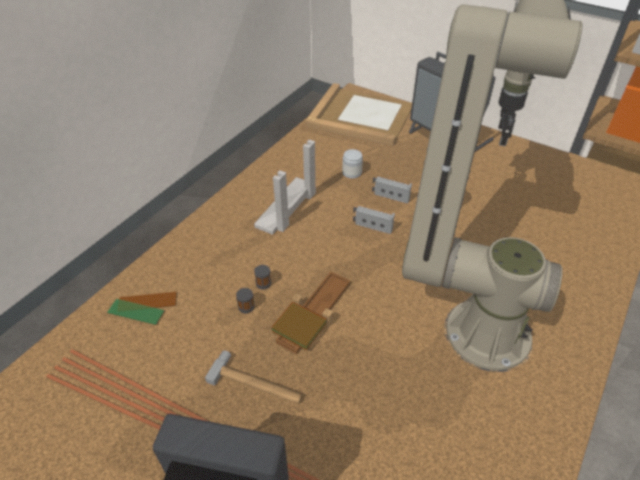

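```bash
python3 - <<'E'
from h import *
# top-down orthographic map from both clouds, 2mm/px, x up, y left
x0,x1,y0,y1=0.0,1.0,-0.7,0.7; s=0.002
im=np.zeros((500,700,3),np.uint8); hh=np.full((500,700),-1.0)
for n in("scene","side"):
    c=dict(np.load(n+"0.npz")); p=cloud(c).reshape(-1,3); f=c["frame"].reshape(-1,3)
    print(n,np.isfinite(p[:,0]).mean())
    ok=np.isfinite(p[:,0]); p=p[ok];f=f[ok]
    r=((x1-p[:,0])/s).astype(int); q=((y1-p[:,1])/s).astype(int)
    m=(r>=0)&(r<500)&(q>=0)&(q<700)&(p[:,2]<.26); r,q,f,z=r[m],q[m],f[m],p[m,2]
    o=np.argsort(z); r,q,f,z=r[o],q[o],f[o],z[o]
    g=z>hh[r,q]; im[r[g],q[g]]=f[g]; hh[r[g],q[g]]=z[g]
np.save("hh.npy",hh)
cv2.imwrite("pics/top.png",im)
E
```

```text
scene 0.9948307291666667
side 0.9960319010416666
```

View pics/top.png

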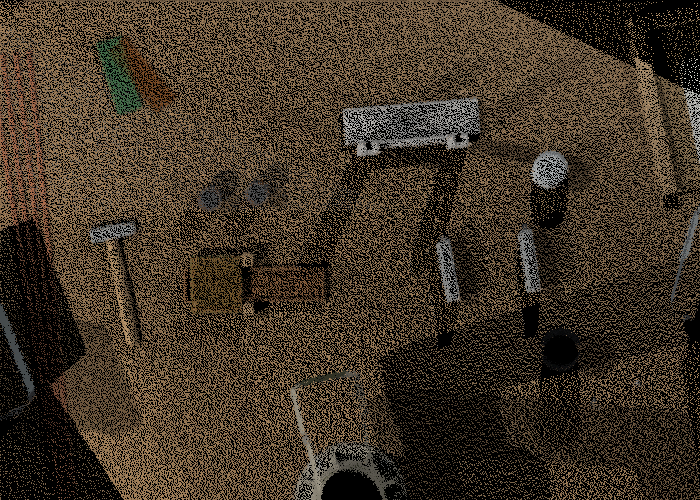

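The views show two lanterns (scene ~(396,280) and (424,267)), and the arms in front of the rack at ~(176,307) and (238,285). The board lies under the pile, with its free half pointing to world −y. The tin, cup and hammer are all clear. Next I'll measure poses from the point clouds.

```bash
cat > meas.py <<'E'
from h import *
def pts(names=("scene","side"),load=False):
    P=[];F=[]
    for n in names:
        c=dict(np.load(n+"0.npz")) if load else env.capture(n)
        P.append(cloud(c).reshape(-1,3));F.append(c["frame"].reshape(-1,3))
    return np.vstack(P),np.vstack(F)
def sel(P,x,y,z):
    return np.isfinite(P[:,0])&(P[:,0]>x[0])&(P[:,0]<x[1])&(P[:,1]>y[0])&(P[:,1]<y[1])&(P[:,2]>z[0])&(P[:,2]<z[1])
def rect(Q):
    (cx,cy),(w,h),a=cv2.minAreaRect((Q[:,:2]*1000).astype(np.float32))
    return np.round([cx,cy,w,h,a],1),len(Q)
E
python3 - <<'E'
from meas import *
R=dict(bracket_n=((.37,.56),(-.26,-.13),(.056,.0635)),upst_n=((.37,.56),(-.26,-.13),(.065,.08)),mid_n=((.37,.56),(-.26,-.13),(.01,.05)),
 bracket_f=((.38,.58),(-.43,-.28),(.056,.0635)),upst_f=((.38,.58),(-.43,-.28),(.065,.08)),mid_f=((.38,.58),(-.43,-.28),(.01,.05)),
 upL=((.64,.76),(-.08,0),(.19,.23)),upR=((.64,.78),(-.26,-.18),(.19,.23)), upLm=((.64,.76),(-.08,0),(.03,.23)),upRm=((.64,.78),(-.26,-.18),(.03,.23)),foot=((.64,.86),(-.3,.05),(.012,.025)),
 stopA=((.46,.52),(.16,.24),(.045,.055)),stopB=((.36,.41),(.16,.24),(.045,.055)),
 pane=((.35,.53),(.2,.34),(.036,.046)),boardrim=((.35,.53),(.0,.2),(.014,.022)),boardrimL=((.35,.53),(.315,.4),(.014,.022)),
 lan1=((.57,.67),(.13,.23),(.05,.065)),lan2=((.55,.67),(.23,.33),(.05,.065)),
 tin=((.6,.72),(-.45,-.3),(.07,.09)),cup=((.25,.35),(-.48,-.36),(.09,.11)))
for nm in (("scene",),("side",)):
  P,F=pts(nm,True); print(nm, "table z",np.nanmedian(P[sel(P,(.5,.6),(-.1,.1),(-.02,.02))][:,2]).round(4))
  for k,r in R.items():
    m=sel(P,*r)
    if m.sum()>5: print(k,*rect(P[m]),"z",P[m][:,2].mean().round(4),"mean",P[m].mean(0)[:2].round(4))
E
python3 - <<'E'
import cv2
a=cv2.imread('pics/scene0.png')[250:400,130:280]; b=cv2.imread('pics/side0.png')[130:280,330:430]
a=cv2.resize(a,(450,450),interpolation=cv2.INTER_CUBIC); b=cv2.resize(b,(300,450),interpolation=cv2.INTER_CUBIC)
cv2.imwrite('pics/crop.png',cv2.hconcat([a,b]))
E
```

```text
('scene',) table z 0.0016
bracket_n [ 465.3 -196.3  128.8   26.4    9.9] 172 z 0.0613 mean [ 0.4687 -0.1975]
upst_n [ 457.1 -198.5  122.4   25.3    9. ] 108 z 0.0674 mean [ 0.4457 -0.2009]
mid_n [ 460.4 -208.1  127.5   13.6   14.7] 266 z 0.0303 mean [ 0.4722 -0.2054]
bracket_f [ 485.4 -359.5  133.8   24.9    8.5] 191 z 0.0614 mean [ 0.4897 -0.3594]
upst_f [ 477.6 -361.   126.    24.     8.9] 118 z 0.0673 mean [ 0.4669 -0.3638]
mid_f [ 485.2 -360.7  135.8   25.2   10.9] 270 z 0.0295 mean [ 0.5085 -0.3622]
upL [703.1 -37.8  29.9  39.6   6. ] 271 z 0.2072 mean [ 0.7064 -0.039 ]
upR [ 719.4 -216.4   28.3   39.9    3.6] 295 z 0.208 mean [ 0.7213 -0.2174]
upLm [704.9 -48.8  30.7  63.6   6.7] 1314 z 0.1287 mean [ 0.7086 -0.0409]
upRm [ 718.7 -208.3   29.3   56.7    2.8] 1381 z 0.1299 mean [ 0.7231 -0.2163]
foot [ 748.5 -123.5   93.6  271.8    4.5] 3181 z 0.0192 mean [ 0.758  -0.1301]
stopA [477.4 213.7  26.1  47.4   9.1] 61 z 0.049 mean [0.4796 0.2115]
stopB [388.3 217.   54.1  27.2  70.4] 55 z 0.0492 mean [0.387  0.2083]
pane [432.6 260.3 122.4 119.4   0.5] 743 z 0.0426 mean [0.4351 0.2644
[... 1137 characters left out ...]
3.2] 581 z 0.1305 mean [ 0.7129 -0.2095]
foot [ 768.6 -121.1  273.8  172.1   87.4] 730 z 0.0191 mean [ 0.7524 -0.1023]
stopA [476.2 216.3  23.   45.   12.3] 62 z 0.0496 mean [0.4766 0.2088]
stopB [384.2 212.   45.6  31.7  68.8] 61 z 0.0489 mean [0.382  0.2079]
pane [429.3 259.8 119.3 120.   90. ] 1302 z 0.042 mean [0.4272 0.2678]
boardrim [417.4 124.6 151.3  98.   88.8] 219 z 0.0178 mean [0.4317 0.1118]
boardrimL [425.7 324.4  18.4 102.2  89.8] 83 z 0.0182 mean [0.4303 0.3255]
lan1 [612.1 185.9  44.9  46.6  25.2] 178 z 0.0582 mean [0.6111 0.1869]
lan2 [600.9 279.   45.5  49.8   5.4] 205 z 0.0582 mean [0.5999 0.2816]
tin [ 656.  -400.9   65.6   68.7    7.5] 216 z 0.0801 mean [ 0.6554 -0.3968]
```

View pics/crop.png

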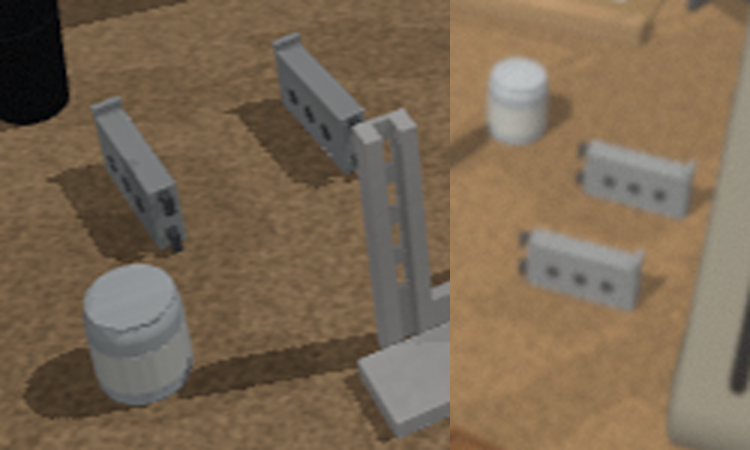

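```bash
python3 - <<'E'
from h import *
pi=np.pi
for p,y0 in [((.47,-.28,.22),.1),((.47,-.28,.22),.1+pi),((.47,-.28,.22),.1-pi),((.68,-.127,.3),.09),((.68,-.127,.3),pi+.09),((.43,.17,.2),-pi/2),((.43,.17,.2),pi/2)]:
    q=env.inverse_kinematics(list(p),[pi,0,y0]); print(p,round(y0,2),None if q is None else np.round(q,2))
for k,(p,y0) in dict(br=((.47,-.28,.24),.1),rack=((.67,-.127,.32),.09),board=((.43,.16,.22),-pi/2)).items():
    env.move_ptp(list(p),[pi,0,y0]); env.wait(.3)
    c=env.capture("wrist"); np.savez(f"w_{k}.npz",**c); cv2.imwrite(f"pics/w_{k}.png",c["frame"])
print(env.read_t(),env.read_tool_rot())
ims=[cv2.resize(cv2.imread(f"pics/w_{k}.png"),(400,300)) for k in("br","rack","board")]
cv2.imwrite("pics/w3.png",cv2.vconcat([cv2.hconcat(ims[:2]),cv2.hconcat([ims[2],ims[2]*0])]))
E
```

```text
(0.47, -0.28, 0.22) 0.1 [-0.68  0.26 -0.05  1.26  0.    2.36]
(0.47, -0.28, 0.22) 3.24 [-0.68  0.26 -0.05  1.26  0.   -0.78]
(0.47, -0.28, 0.22) -3.04 [-0.68  0.26 -0.05  1.26  0.   -0.78]
(0.68, -0.127, 0.3) 0.09 [-0.3   0.57  0.61  1.61  0.    2.75]
(0.68, -0.127, 0.3) 3.23 [-0.3   0.57  0.61  1.61  0.   -0.39]
(0.43, 0.17, 0.2) -1.57 [ 0.2   0.11 -0.29  1.17  0.   -1.37]
(0.43, 0.17, 0.2) 1.57 [ 0.2   0.11 -0.29  1.17  0.    1.77]
7.0417 [ 3.14155254e+00 -1.10728740e-06 -1.57098894e+00]
```

View pics/w3.png

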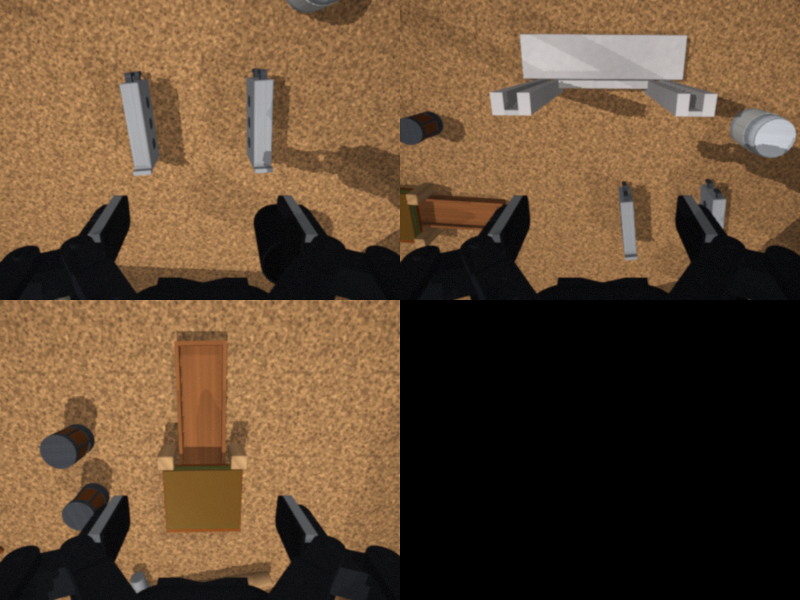

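The wrist views show both arms from above with their tabs away from the robot, the upright tops, and the board's free half between the stops. I'll segment these by depth and cast the pixels onto the known-height planes.

```bash
cat >> meas.py <<'E'
def plane(c,uv,h):
    """cast pixels (n,2) onto world plane z=h"""
    K=c["mtx"]; T=np.linalg.inv(c["world_to_cam"]); uv=np.asarray(uv,float)
    d=np.c_[(uv[:,0]-K[0,2])/K[0,0],-(uv[:,1]-K[1,2])/K[1,1],-np.ones(len(uv))]@T[:3,:3].T
    return T[:3,3]+d*((h-T[2,3])/d[:,2])[:,None]
def top(c,x,y,zb,h):
    """largest blob with height in band zb inside the xy box -> minAreaRect in mm on plane h"""
    P=cloud(c); m=sel(P.reshape(-1,3),x,y,zb).reshape(480,640).astype(np.uint8)
    n,l,st,_=cv2.connectedComponentsWithStats(cv2.morphologyEx(m,cv2.MORPH_CLOSE,np.ones((3,3))))
    if n<2: return None
    k=1+st[1:,4].argmax(); v,u=np.nonzero((l==k)&(m>0))
    Q=plane(c,np.c_[u,v],h); r=cv2.minAreaRect((Q[:,:2]*1000).astype(np.float32))
    return np.round([*r[0],*r[1],r[2]],1),len(u),P[v,u,2].mean().round(4),P[v,u,:2].mean(0).round(4)
E
python3 - <<'E'
from meas import *
L=lambda k:dict(np.load(f"w_{k}.npz"))
c=L("br")
for nm,x,y in(("n",(.38,.56),(-.26,-.13)),("f",(.39,.58),(-.43,-.28))):
    print(nm,top(c,x,y,(.055,.066),.062),"upst",top(c,x,y,(.066,.08),.07))
c=L("rack")
print("upL",top(c,(.66,.76),(-.09,.02),(.2,.23),.215)); print("upR",top(c,(.66,.78),(-.27,-.17),(.2,.23),.215))
print("foot",top(c,(.66,.9),(-.3,.1),(.012,.03),.018))
c=L("board")
print("stopA",top(c,(.45,.52),(.15,.24),(.044,.056),.05),"\nstopB",top(c,(.35,.42),(.15,.24),(.044,.056),.05))
print("pane",top(c,(.3,.55),(.2,.36),(.036,.046),.042)); print("board",top(c,(.37,.5),(.0,.198),(.004,.024),.018))
print("lan",top(c,(.5,.7),(.13,.235),(.05,.065),.058),top(c,(.5,.7),(.235,.35),(.05,.065),.058))
# bracket top edges by line fits: left/right long edges on brightness mask
E
```

```text
n (array([ 463.4, -196.2,  132.1,   26.2,   10.1]), 4537, np.float64(0.0618), array([ 0.4652, -0.1956])) upst (array([ 402.2, -206.8,    8. ,   25. ,   10.4]), 253, np.float64(0.0698), array([ 0.4019, -0.2066]))
f (array([ 484.3, -357. ,  129.4,   25.5,    9.6]), 4558, np.float64(0.0619), array([ 0.4847, -0.3569])) upst (array([ 421.4, -367.1,    8.2,   24.1,   10.1]), 254, np.float64(0.0697), array([ 0.4213, -0.3674]))
upL (array([704. , -37.6,  23.6,  42.3,   5.1]), 2317, np.float64(0.2131), array([ 0.703 , -0.0368]))
upR (array([ 718.3, -213. ,   23.6,   42.5,    5.1]), 2319, np.float64(0.2131), array([ 0.7175, -0.2139]))
foot (array([ 753.4, -122.2,   75.4,  269. ,    4.7]), 18916, np.float64(0.0184), array([ 0.7568, -0.122 ]))
stopA (array([478.3, 205.4,  22.3,  21.3,   0. ]), 651, np.float64(0.0498), array([0.4784, 0.2052])) 
stopB (array([381.3, 203.6,  22.4,  21.2,   0. ]), 645, np.float64(0.0497), array([0.3813, 0.2039]))
pane (array([428.8, 268.5, 109.7, 102.5,   0.9]), 12343, np.float64(0.0422), array([0.4288, 0.2664]))
board (array([431. , 126.2,  66.1, 144.4,   0.9]), 13494, np.float64(0.0104), array([0.4311, 0.121 ]))
lan (array([610.7, 186.6,  50.3,  45.8,  36.4]), 2797, np.float64(0.058), array([0.6107, 0.1864])) (array([602.6, 277.6,  52.5,  37.2,  51.3]), 1913, np.float64(0.0579), array([0.6018, 0.2784]))
```

```bash
cat > act.py <<'E'
from meas import *
pi=np.pi; RY=.083; RO=np.array([.6994,-.1263])       # rack yaw, origin
ex=np.array([np.cos(RY),np.sin(RY)]); ey=np.array([-ex[1],ex[0]])
def rk(x,y,z): return [*(RO+x*ex+y*ey),z]
def fs(): return env.read_contact_force().round(1), env.read_ee_pos().round(4)
def pick(p,yaw,z,strength,up=.2):
    env.move_ptp([p[0],p[1],z+.12],[pi,0,yaw]); env.gripper_open()
    hit=env.move_straight([p[0],p[1],z],v=.12,f_stop=15)
    env.gripper_close(strength); print("grip",env.read_grip_width(),env.read_grasp_force(),"hit",hit,fs())
    env.move_straight([p[0],p[1],up],v=.15)
E
python3 - <<'E'
from act import *
pick((.458,-.197),np.radians(10.1),.018,80)
env.move_ptp(rk(-.083,.09,.1335+.018),[pi,0,RY]); env.wait(.3); print(fs(),env.read_qpos().round(2),env.read_grip_width())
c=env.capture("wrist"); np.savez("w_ins1.npz",**c); cv2.imwrite("pics/w_ins1.png",c["frame"]); print(env.read_t())
E
```

```text
grip 0.023104308894182947 79.15700197219849 hit False (array([-0.7,  1.6,  4.8]), array([ 0.4582, -0.1969,  0.0184]))
(array([ 0. ,  0.4, -3.5]), array([ 0.609 , -0.0446,  0.1521])) [-0.2   0.41 -0.    1.15 -0.    2.86] 0.023267563669896654
14.7667
```

View pics/w_ins1.png

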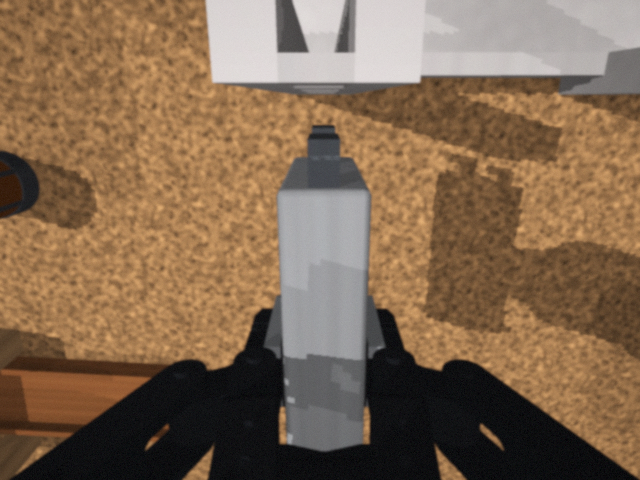

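The view shows the upright's top front edge at row 82, columns 213–422. The held arm's top end edge is at row 191, columns 279–370, with the tab centred at about column 322. I'll compare the two in rack coordinates.

```bash
cat > off.py <<'E'
from act import *
def inrack(c,uv,h): 
    Q=plane(c,uv,h)[:,:2]-RO; return np.c_[Q@ex,Q@ey]*1000
E
python3 - <<'E'
from off import *
c=dict(np.load("w_ins1.npz"))
print("upright",inrack(c,[[213,83],[422,81]],.215).round(1)); print("arm end",inrack(c,[[279,191],[370,191]],.1955).round(1))
print("arm back",inrack(c,[[287,445],[363,445]],.1955).round(1)); print("tab end",inrack(c,[[311,134],[335,134]],.1335+.06).round(1))
E
```

```text
upright [[-1.000e-01  1.093e+02]
 [ 2.000e-01  7.080e+01]]
arm end [[-24.6 100.1]
 [-24.6  77.5]]
arm back [[-104.7  100.5]
 [-104.8   76.9]]
tab end [[-11.   92. ]
 [-11.   86.2]]
```

```bash
cat >> act.py <<'E'
def inr(): 
    p=env.read_ee_pos(); d=p[:2]-RO; return np.round([d@ex*1000,d@ey*1000,p[2]*1000],1)
E
python3 - <<'E'
from act import *
Y=.0912; Z=.1335+.018
env.move_straight(rk(-.083,Y,Z),v=.05)
h=env.move_straight(rk(-.052,Y,Z),v=.03,f_stop=12); print(h,inr(),fs())
c=env.capture("wrist"); np.savez("w_ins2.npz",**c); cv2.imwrite("pics/w_ins2.png",c["frame"])
E
```

```text
True [-60.2  91.5 150. ] (array([ 0.2, -0.6, -4. ]), array([ 0.6319, -0.0401,  0.15  ]))
```

```bash
python3 - <<'E'
from act import *
Y=.0912
h=env.move_straight(rk(-.0590,Y,.1345),v=.03,f_stop=25); print(h,inr(),fs())
env.wait(.3); env.gripper_open(); env.wait(.3); print(fs())
p=env.read_ee_pos(); env.move_straight([p[0],p[1],.26],v=.15)
env.move_ptp(rk(-.06,.09,.30),[pi,0,RY]); env.wait(.3)
c=env.capture("wrist"); np.savez("w_ins3.npz",**c); cv2.imwrite("pics/w_ins3.png",c["frame"])
print(top(c,(.55,.71),(-.09,.02),(.16,.188),.182),top(c,(.55,.71),(-.09,.02),(.186,.197),.19)); print(env.read_t())
from off import inrack
E
```

```text
True [-60.1  91.4 136.9] (array([-1.5, -0.9,  5.5]), array([ 0.6319, -0.0401,  0.1369]))
(array([ 0.2,  0.2, -0.7]), array([ 0.6308, -0.0399,  0.1353]))
(array([628.1, -40.7, 120.9,  23.7,   4.7]), 6186, np.float64(0.1799), array([ 0.6317, -0.0404])) (array([574. , -41. ,   2.3,   0.7,   4.8]), 3, np.float64(0.1863), array([ 0.5723, -0.0412]))
19.2
```

View pics/w_ins3.png

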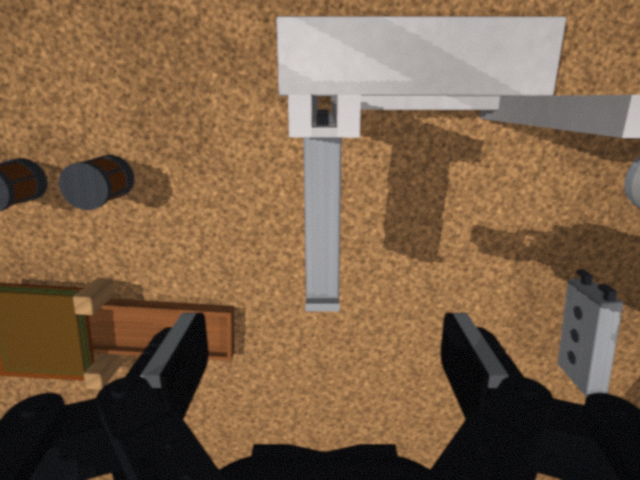

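The left arm is hooked: it hangs from the upright at about (322,135), sagging roughly 2°. Now the second arm goes to the right upright.

```bash
python3 - <<'E'
from act import *
from off import inrack
env.move_ptp([.5,-.3,.25],[pi,0,.17])
pick((.478,-.3575),np.radians(10),.018,80)
env.move_ptp(rk(-.083,-.09,.1335+.018),[pi,0,RY]); env.wait(.3); print(fs(),env.read_qpos().round(2))
c=env.capture("wrist"); np.savez("w_ins4.npz",**c); cv2.imwrite("pics/w_ins4.png",c["frame"])
P=cloud(c).reshape(-1,3); d=P[:,:2]-RO; L=np.c_[d@ex,d@ey,P[:,2]].reshape(480,640,3)
def cols(zlo,zhi,xlo,xhi,h):
    m=(L[...,2]>zlo)&(L[...,2]<zhi)&(L[...,0]>xlo)&(L[...,0]<xhi)&(abs(L[...,1]+.09)<.05)
    v,u=np.nonzero(m); q=inrack(c,np.c_[u,v],h); return np.percentile(q,[1,99],axis=0).round(1).tolist()
print("upright top",cols(.209,.22,-.01,.03,.215)); print("arm top",cols(.192,.2,-.12,-.015,.1955))
E
```

```text
grip 0.023507993470039998 78.90380501747131 hit False (array([-0.8, -1. ,  4. ]), array([ 0.4783, -0.3578,  0.0185]))
(array([-0. , -0.6, -2.6]), array([ 0.6237, -0.2242,  0.1521])) [-0.47  0.51  0.15  1.21 -0.    2.59]
upright top [[-0.4, -108.5], [13.1, -70.9]]
arm top [[-104.6, -121.7], [-16.7, -61.3]]
```

View pics/w_ins4.png

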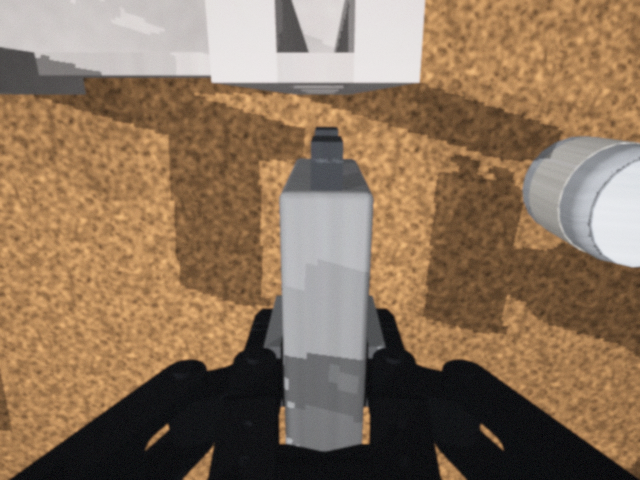

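The arm's end edge is at columns 282–372 and the upright's at 212–420, so the arm is about 2 mm too far right. I'll correct that and insert.

```bash
python3 - <<'E'
from act import *
Y=-.088; Z=.1335+.018
env.move_straight(rk(-.083,Y,Z),v=.05)
h=env.move_straight(rk(-.052,Y,Z),v=.03,f_stop=12); print(h,inr(),fs())
if inr()[0]>-63:
    h=env.move_straight(rk(-.0590,Y,.1345),v=.03,f_stop=25); print(h,inr(),fs())
    env.wait(.3); env.gripper_open(); env.wait(.3); print(fs())
    p=env.read_ee_pos(); env.move_straight([p[0],p[1],.26],v=.15)
    env.move_ptp(rk(-.06,0,.32),[pi,0,RY]); env.wait(.3)
    c=env.capture("wrist"); np.savez("w_ins5.npz",**c); cv2.imwrite("pics/w_ins5.png",c["frame"])
    for y in((-.09,.02),(-.28,-.16)): 
        r=top(c,(.55,.72),y,(.16,.188),.181); print(r); d=r[0][:2]/1000-RO; print((d@ex*1000).round(1),(d@ey*1000).round(1))
    print(env.read_t())
E
```

```text
True [-59.5 -87.6 150.2] (array([ 1.2,  0.2, -3.2]), array([ 0.6473, -0.2186,  0.1502]))
True [-59.6 -88.4 137.2] (array([-0.9, -0.2,  5. ]), array([ 0.6474, -0.2194,  0.1372]))
(array([-0.5, -0.6, -1.1]), array([ 0.6465, -0.219 ,  0.1358]))
(array([629.3, -43.7, 123.8,  30.9,   3.8]), 6473, np.float64(0.1782), array([ 0.6327, -0.0428]))
-63.0 88.1
(array([ 651.9, -216.2,  141.3,   33.4,    7.2]), 6659, np.float64(0.1783), array([ 0.6493, -0.2167]))
-54.8 -85.7
30.025
```

Both arms are hooked. Next I grip the board just clear of the stops and draw it out.

```bash
cat >> act.py <<'E'
BY=.017; BO=np.array([.430,.193]); by=np.array([-np.sin(BY),np.cos(BY)])
def bd(y,z): return [*(BO+y*by),z]
E
python3 - <<'E'
from act import *
env.move_ptp([.5,-.05,.3],[pi,0,-pi/2+BY]); env.move_ptp(bd(-.03,.13),[pi,0,-pi/2+BY])
print("hit",env.move_straight(bd(-.03,-.004),v=.05,f_stop=12),fs())
env.gripper_close(60); env.wait(.2); print("w",env.read_grip_width(),env.read_grasp_force(),fs())
for d in (.02,.06,.12,.18):
    env.move_straight(bd(-.03-d,-.004),v=.05); print(d,fs(),env.read_grip_width())
env.wait(.5)
c=env.capture("side"); cv2.imwrite("pics/side_d.png",c["frame"]); np.savez("side_d.npz",**c)
for k,z in dict(pane=(.018,.03),pane_hi=(.03,.046),board=(.012,.022)).items(): print(k,top(c,(.33,.53),(.19,.36) if "p" in k else (-.2,.19),z,(z[0]+z[1])/2))
w=env.capture("wrist"); cv2.imwrite("pics/dr.png",cv2.hconcat([cv2.resize(c["frame"][220:400,200:440],(400,300)),cv2.resize(w["frame"],(400,300))]))
print(env.read_t())
E
```

```text
hit False (array([-0.5,  0.6, -0.2]), array([ 0.4306,  0.163 , -0.0039]))
w 0.06459548303008678 67.01159477233887 (array([-1.2, -0.8,  4.9]), array([ 0.4308,  0.163 , -0.0034]))
0.02 (array([-0. ,  6.6,  4. ]), array([ 0.4315,  0.1447, -0.0034])) 0.06479256575347758
0.06 (array([ 0.8, 10.5,  4.6]), array([ 0.4321,  0.1055, -0.0034])) 0.06458531961663982
0.12 (array([-0.3,  3.1,  5.4]), array([ 0.4333,  0.0436, -0.0034])) 0.06485024644016034
0.18 (array([-0.3,  3.3,  4.9]), array([ 0.4342, -0.0164, -0.0034])) 0.06474401168360865
pane (array([428.7, 255.2, 124.9, 119. ,  89.3]), 1343, np.float64(0.0246), array([0.4272, 0.2647]))
pane_hi (array([476.9, 206.4,  24.9,  24.7,   0.8]), 42, np.float64(0.0386), array([0.4755, 0.2099]))
board (array([437.1,  52. , 209.7,  90.4,  86.8]), 414, np.float64(0.0161), array([0.4341, 0.0659]))
43.075
```

View pics/dr.png

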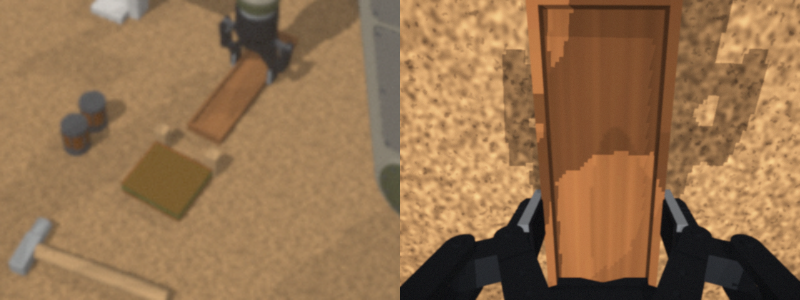

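The board is out, the pile lies flat against the stops, and the grip hasn't slipped. Now I'll lift the board and lay it across the arms.

```bash
python3 - <<'E'
from act import *
p=env.read_ee_pos(); o=[pi,0,-pi/2+RY]
env.move_straight([p[0],p[1],.24],v=.1); print(env.read_grip_width())
env.move_straight(rk(-.13,-.03,.24),ori=o,v=.12)
env.move_straight(rk(-.06,-.03,.235),v=.1)
c=env.capture("side"); cv2.imwrite("pics/side_e.png",c["frame"]); P=cloud(c).reshape(-1,3); d=P[:,:2]-RO; L=np.c_[d@ex,d@ey,P[:,2]]
for a in(-.13,-.1,.06,.09,.12):
    m=sel(L,(-.09,-.03),(a,a+.02),(.22,.28)); print(a,m.sum(),np.percentile(L[m][:,2],[10,50,90]).round(4) if m.sum() else 0)
print(fs(),env.read_t())
E
```

```text
0.06443041478016996
-0.13 8 [0.2484 0.2493 0.253 ]
-0.1 24 [0.2453 0.2478 0.2525]
0.06 93 [0.2448 0.2478 0.2532]
0.09 94 [0.2443 0.2474 0.2563]
0.12 118 [0.2411 0.25   0.2576]
(array([ 0.5,  0.3, -2.2]), array([ 0.6416, -0.1611,  0.2351])) 48.4167
```

Held level. Now lowering it.

```bash
python3 - <<'E'
from act import *
print(env.move_straight(rk(-.06,-.03,.195),v=.06), env.move_straight(rk(-.06,-.03,.170),v=.02,f_stop=6),fs(),inr())
env.gripper_open(); env.wait(.3)
p=env.read_ee_pos(); env.move_straight([p[0],p[1],.3],v=.1)
env.move_ptp(rk(-.07,0,.36),[pi,0,RY]); env.wait(.3)
c=env.capture("wrist"); np.savez("w_bd.npz",**c); s=env.capture("scene"); sd=env.capture("side"); np.savez("sc2.npz",**s); np.savez("sd2.npz",**sd)
cv2.imwrite("pics/bd.png",cv2.hconcat([cv2.resize(c["frame"],(400,300)),cv2.resize(s["frame"][200:400,140:460],(400,300))]))
P=cloud(c).reshape(-1,3); d=P[:,:2]-RO; L=np.c_[d@ex,d@ey,P[:,2]].reshape(480,640,3)
hsv=cv2.cvtColor(c["frame"],cv2.COLOR_BGR2HSV)
from off import inrack
m=(L[...,2]>.183)&(L[...,2]<.205)&(L[...,0]<-.02)&(hsv[...,1]>90)
v,u=np.nonzero(m); q=inrack(c,np.c_[u,v],.199); r=cv2.minAreaRect(q.astype(np.float32)); print(r,len(u))
for n,q in(("scene",s),("side",sd),("wrist",c)):
    print(n,[top(q,(.5,.7),y,(.05,.065),.058) for y in((.1,.235),(.235,.36))])
print(env.read_t())
E
```

```text
False True (array([-0.6,  0.4,  4.3]), array([ 0.642 , -0.1612,  0.1772])) [-60.1 -30.  177.2]
((-70.94609069824219, 0.4379119873046875), (91.20655059814453, 279.83648681640625), 0.00203611864708364) 31750
scene [(array([612. , 218.1,  54.4,  41.6,   9. ]), 151, np.float64(0.0586), array([0.6115, 0.2193])), (array([6.053e+02, 2.699e+02, 5.500e+01, 6.930e+01, 6.000e-01]), 216, np.float64(0.0583), array([0.6054, 0.2724]))]
side [(array([606.2, 218.7,  34.3,  48.7,  87.9]), 138, np.float64(0.0589), array([0.6056, 0.2205])), (array([601.7, 268.6,  47.9,  75.2,   4.4]), 256, np.float64(0.0582), array([0.6015, 0.2731]))]
wrist [(array([605.6, 209.9,  21.3,  46.7,  80.7]), 668, np.float64(0.057), array([0.6067, 0.2123])), None]
56.5167
```

View pics/bd.png

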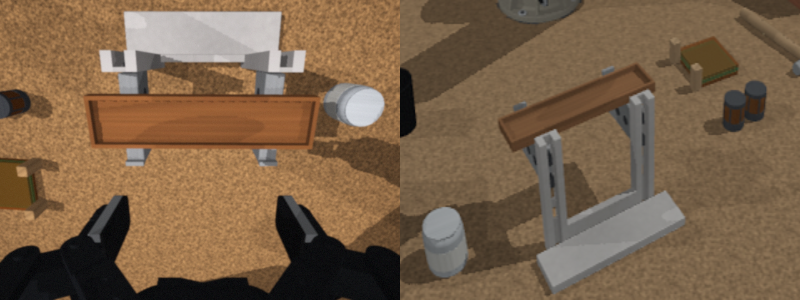

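The board lies across both arms, centred in y. One lantern was knocked and now stands close to the other (scene crop ~(735,110) and (755,100)). I'll look from above and measure the lanterns and the board's x position.

```bash
python3 - <<'E'
from act import *
from off import inrack
c=dict(np.load("w_bd.npz")); print("board edges",inrack(c,[[325,154],[325,236]],.199).round(1))
env.move_ptp([.58,.18,.3],[pi,0,RY]); env.move_ptp([.57,.25,.2],[pi,0,RY]); env.wait(.3)
c=env.capture("wrist"); np.savez("w_l.npz",**c)
P=cloud(c).reshape(-1,3); m=sel(P,(.5,.7),(.12,.36),(.053,.064)).reshape(480,640)
v,u=np.nonzero(m); Q=plane(c,np.c_[u,v],.058)[:,:2]*1000
_,lab,cen=cv2.kmeans(Q.astype(np.float32),2,None,(3,50,.01),5,cv2.KMEANS_PP_CENTERS)
for k in(0,1): print(cen[k],(lab==k).sum(),cv2.minEnclosingCircle(Q[lab[:,0]==k].astype(np.float32)))
f=c["frame"].copy(); f[m]=f[m]//2+np.array([0,127,0],np.uint8); cv2.imwrite("pics/w_l.png",f); print(env.read_t())
E
```

```text
board edges [[-28.2  -0.7]
 [-91.9  -0.8]]
[602.1114  281.92484] 3379 ((601.7186279296875, 281.82489013671875), 23.257261276245117)
[607.2983  227.28345] 3373 ((606.9161987304688, 227.2297821044922), 23.196706771850586)
62.175
```

View pics/w_l.png

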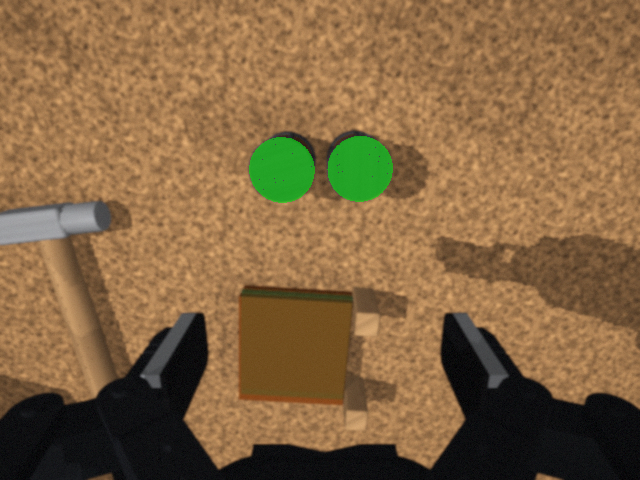

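```bash
python3 - <<'E'
from act import *
def lantern(p,y):
    env.move_ptp([p[0],p[1],.2],[pi,0,-pi/2+.09])
    pick(p,-pi/2+.09,.022,40,up=.3)
    env.move_ptp(rk(-.06,y,.29),[pi,0,pi+RY]); env.wait(.2); print(env.read_grip_width(),env.read_qpos().round(2))
    env.move_straight(rk(-.06,y,.222),v=.08)
    print(env.move_straight(rk(-.06,y,.200),v=.02,f_stop=5),fs(),inr())
    env.gripper_open(); env.wait(.2); env.move_straight(rk(-.06,y,.32),v=.1)
lantern((.607,.227),-.06)
c=env.capture("side"); print(top(c,(.5,.7),(.22,.36),(.05,.065),.058),env.read_t())
env.move_ptp([.55,.2,.3],[pi,0,-pi/2+.09]); env.move_ptp([.60,.30,.22],[pi,0,-pi/2+.09]); env.wait(.2)
c=env.capture("wrist"); r=top(c,(.5,.7),(.18,.38),(.053,.064),.058); print(r)
lantern((r[0][0]/1000,r[0][1]/1000),.06)
env.move_ptp(rk(-.08,0,.38),[pi,0,RY]); env.wait(.3)
c=env.capture("wrist"); np.savez("w_e.npz",**c); s=env.capture("scene"); d=env.capture("side"); np.savez("sd_e.npz",**d)
cv2.imwrite("pics/end.png",cv2.hconcat([cv2.resize(c["frame"],(400,300)),cv2.resize(s["frame"][200:400,140:460],(400,300))])); print(env.read_t())
E
```

```text
grip 0.04479304065566023 41.13525867462158 hit False (array([ 0.6, -0.6,  3.7]), array([0.6075, 0.2271, 0.0228]))
0.044988263891903316 [-0.41  0.52  0.5   1.55  0.   -0.49]
True (array([0.1, 0.6, 5.1]), array([ 0.6444, -0.1911,  0.2108])) [-60.2 -60.  210.8]
(array([600.1, 282.2,  43.7,  50.2,  38. ]), 203, np.float64(0.0582), array([0.5999, 0.2812])) 73.0917
(array([601.3, 282.1,  45.8,  45.7,   5.1]), 2839, np.float64(0.0583), array([0.6013, 0.2818]))
grip 0.04501574908462376 41.2173467874527 hit False (array([ 0.2, -0.4,  5.4]), array([0.6018, 0.2823, 0.0228]))
0.045217150583109655 [-0.24  0.44  0.38  1.51  0.   -0.32]
True (array([-1. , -0.8,  4.1]), array([ 0.6345, -0.0715,  0.2108])) [-60.2  60.  210.8]
88.0
```

View pics/end.png

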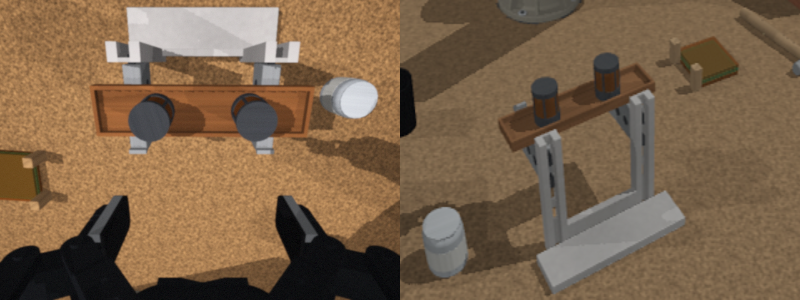

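Both lanterns stand upright inside the rim (wrist ~(152,118) and (254,118)), and the arms, board and pile are in place. I'll check the heights and then hand in.

```bash
python3 - <<'E'
from act import *
c=dict(np.load("w_e.npz"))
ok=[]
for y in((-.13,0),(-.26,-.13)):
    r=top(c,(.55,.72),y,(.235,.26),.246); d=r[0][:2]/1000-RO; l=(d@ex,d@ey); print(r,np.round(l,4)); ok.append(abs(l[0]+.06)<.01 and abs(r[2]-.246)<.005)
r=top(dict(np.load("sd_e.npz")),(.33,.53),(.225,.36),(.016,.034),.024); print(r); ok.append(abs(r[2]-.024)<.003)
print(ok)
if all(ok): print(env.job_done())
E
```

```text
(array([632.3, -72.6,  45.9,  46.4,   4.8]), 3489, np.float64(0.2452), array([ 0.6325, -0.0726])) [-0.0624  0.0591]
(array([ 642.3, -190.7,   46.7,   45.6,   53.4]), 3491, np.float64(0.2453), array([ 0.6426, -0.1911])) [-0.0622 -0.0594]
(array([427.4, 271.6, 113.7,  96.6,   0.6]), 1209, np.float64(0.0245), array([0.4272, 0.2721]))
[np.True_, np.True_, np.True_]
the job is handed in; nothing more can be done
None
```

I handed the job in at about 88 s with both arms hooked, the board laid centred across them, the glass piled flat on the table and both lanterns standing upright in the board; no verdict came back.

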